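# Set out the kit for a wheel drive

### The arm

A 6-joint arm with a two-finger parallel gripper is mounted at the origin on a cart in front of the work surface, level with it; the furniture and walls round the work are solid. World frame = base frame: x ahead of the robot, y to its left, z up, the work surface at z = 0. Lengths are in m, angles in rad, forces in N, time in s.
With the tool pointing down it reaches from about 0.35 to 0.775 m from the base axis. Payload 7.3 kg.
Tool frame: the origin (TCP) lies at the very end of the fingers, on their centre line; the grasp point (between the pads) lies 19 mm behind it; z points along the fingers, y is the line along which they close (so a half turn about z gives the same grasp; the last joint's range is limited). The gripper opens to 92 mm and grips with 3 to 60 N. Pads are 19 mm wide; open, the fingers measure 130 mm over their backs; the gripper's body (75 mm by 190 mm) begins 47 mm behind the grasp point.
Start: joints at [1.05, 0.342, 1.524, -0, 1.275, -0.146], TCP at [0.192, 0.489, 0.227] pointing down, gripper open.
Joint ranges: [-2.53, 2.53], [-0.77, 2.02], [0.04, 2.7], [-1, 4.14], [0.28, 2.66], [-3.11, 3.11]. Speed limits (rad/s): [2.57, 2.57, 3.14, 3.14, 3.14, 3.14].

### API

Orientations are given as a unit quaternion [w, x, y, z].
In Python, from workcell import move_to, servo_line, move_j, release, gripper_close, pause, solve_ik, grab_frame, MotionError, finish_job, current_t, current_joint_positions, current_qvel, current_tau, current_ee_pos, current_tool_rot, current_force, current_torque, current_width, current_grasp_force gives the robot as it stands. Calls block until the motion is done:
- move_to(position, orientation): joint-space move of the TCP to a pose.
- servo_line(position, rate=0.15, attitude=None, force_limit=None): straight line of the TCP; attitude=None keeps the orientation; rate is the mean speed in m/s. With force_limit (N) it stops when the force on the tool has changed by that much, and returns True; else False.
- move_j(angles): joint-space move.
- release() and gripper_close(f_grip=None): open the fingers fully, or close them until they stop; f_grip is the grip in N (None keeps the last).
- pause(seconds).
- solve_ik(position, orientation): joint angles nearest the present ones, or None.
- grab_frame(name): name is "scene" or "top" or "wrist"; returns a dict with "color" (420x560x3 uint8, red, green, blue), "fx", "fy", "cx", "cy" (pixels), "world_to_cam" (4x4, takes a point from world to camera coordinates). Camera axes: x right, y down, z forward; pixel columns grow to the right and rows downward; lengths in m; the calibration is good to about 2 mm. A picture is of the moment at which its call begins. There is no depth.
A pose or a line that the arm cannot do raises MotionError and nothing moves.
- finish_job(): hands the job in; it is judged then, once.
Readings, each from a call of its own:
- current_t(): time.
- current_joint_positions(): joint angles.
- current_qvel(): joint speeds.
- current_tau(): joint torques, N m.
- current_ee_pos(): TCP position.
- current_tool_rot(): TCP orientation.
- current_force(): force on the tool from outside, world axes, zero at the start.
- current_torque(): the same for the moment, N m.
- current_width(): opening from 0.0 (shut) to 1.0 (fully open).
- current_grasp_force(): force on a finger pad.
Only numpy, scipy, OpenCV 4.12 (cv2) and the standard library are available. Lean on these libraries where they do the work, as an engineer would, in place of code of your own. Each camera call takes 0.05 s, during which the arm holds its last target. There are 200 camera calls.

### The job

Set out the kit for the next wheel drive: seat the aluminium hub face down on the brass spigot of the grey fixture, fully home, and the orange end cap face down on top of the hub, also fully home. Stand the clear jar of terminals upright in the white ring, and lay the black speed controller flat inside the white rectangle, lined up with it. Leave everything released and at rest.

Things in the scene. Friction and masses are not known exactly. Their poses are not given: they have to be found in the camera images.
- hub_mid (a point): Aluminium flanged hub, standing flange (face) down, 56 mm tall: flange 64 mm across and 6 mm thick at the bottom, then a plain round boss 40 mm across up to 44 mm, then a tapered steel nose 20 mm across (12 mm at its tip) up to 56 mm. A bore 24 mm across and 16 mm deep is open at its underside. The point is on its axis, 28 mm above its underside; z up along the axis. Grip the boss, fingertips above the flange. 0.18 to 0.29 kg.
- cap_mid (a point): Orange plastic flanged end cap, standing flange (face) down, 52 mm tall: flange 52 mm across and 5 mm thick at the bottom, then a plain round boss 32 mm across up to its flat top. A bore 24 mm across and 16 mm deep is open at its underside and fits over the hub's nose. The point is on its axis, 26 mm above its underside; z up along the axis. Grip the boss, fingertips above the flange. 0.10 to 0.16 kg.
- controller_mid (a point): Black plastic motor speed controller, a flat box 56 x 35 x 18 mm lying on its broad face. The point is 9 mm above its underside, at the middle; x along its 56 mm length, y along its 35 mm width.
- jar_mid (a point): Small clear straight jar of blue and grey crimp terminals, upright, 42 mm across, 56 mm tall, rigid. The point is on its axis, 28 mm above its underside.
- spigot_seat (a point): Assembly fixture: grey round plate 72 mm across, 10 mm thick, fixed to the worktop, with an upright tapered brass spigot in its middle, 20 mm across (12 mm at its tip), standing 12 mm above the plate. The point is on the spigot's axis at the height of the plate's top, where the hub's flange comes to rest; z up. With the hub seated, its point is 28 mm above this one; with the cap seated on the hub's shoulder, the cap's point is 70 mm above this one.
- box_pad_top (a point): Blue rectangular pad 76 x 56 mm, 3 mm thick, fixed, with a white rectangular outline 61 x 40 mm inside the line. The point is the middle of the outline on the pad's top face; x along the outline's length.
- round_pad_top (a point): Blue round pad 72 mm across, 3 mm thick, fixed, with a white ring outline 46 mm across inside the line. The point is the middle of the ring on the pad's top face.

How it is judged:
At the end, for the whole second after the job is handed in: Hub on the spigot and cap on the hub: upright, within 5 mm of the axis and 3 (cap 4) mm of seated height. Controller flat within 12 mm of the rectangle's middle and 15 degrees of its direction. Jar upright within 12 mm of the ring's middle. All at rest (horizontal distance between hub_mid and spigot_seat below 0.005 m and z of hub_mid in the frame of spigot_seat between 0.025 and 0.031 m and angle between each of hub_mid, cap_mid's own z axis and vertical below 0.06 rad and horizontal distance between cap_mid and hub_mid below 0.005 m and z of cap_mid in the frame of spigot_seat between 0.066 and 0.074 m and horizontal distance between controller_mid and box_pad_top below 0.012 m and z of controller_mid in the frame of box_pad_top between 0.005 and 0.013 m and angle between each of controller_mid, jar_mid's own z axis and vertical below 0.1 rad and angle between the x axis of controller_mid and the x axis of box_pad_top, either way round below 0.26 rad and horizontal distance between jar_mid and round_pad_top below 0.012 m and z of jar_mid in the frame of round_pad_top between 0.024 and 0.032 m and linear speed of each of hub, cap, controller, jar below 0.02 m/s); the robot touches nothing.
It also fails if it takes over 106 s, if anything falls off the work surface, if the arm or the gripper's body presses on something with over 40 N, if the wrist force passes 120 N, or if a joint passes its speed limit or range.

## Working session

There is one attempt and no reset: what is moved stays moved. The work goes in short steps, each a Python script; the robot and the scene stay as the last script left them, time stands still between calls to the robot, and variables do not carry over. Pictures are saved under pics/ and viewed, at most 14 in all, crops included, and the job is handed in when it is done.

```bash
mkdir -p pics; ls
python3 - <<'E'
from workcell import *
import cv2,numpy as np
for n in("top","scene"):
    f=grab_frame(n);cv2.imwrite(f"pics/{n}0.png",f["color"][:,:,::-1])
    print(n,f["fx"],f["cx"],f["cy"],np.round(f["world_to_cam"],3).tolist())
print(current_t(),current_tool_rot())
E
```

```text
pics
top 398.4852482145742 275.55657644236817 216.06874600796405 [[-0.003, -0.999, 0.033, -0.16], [-0.993, -0.001, -0.115, 0.518], [0.115, -0.033, -0.993, 0.855], [0.0, 0.0, 0.0, 1.0]]
scene 497.4216926279287 281.56574138858304 211.34065937195103 [[-0.838, -0.546, 0.015, 0.356], [-0.309, 0.451, -0.837, 0.294], [0.45, -0.706, -0.546, 0.567], [0.0, 0.0, 0.0, 1.0]]
0.1 [-2.23247337e-04  1.86344716e-01  9.82484211e-01 -6.09792158e-04]
```

View pics/top0.png

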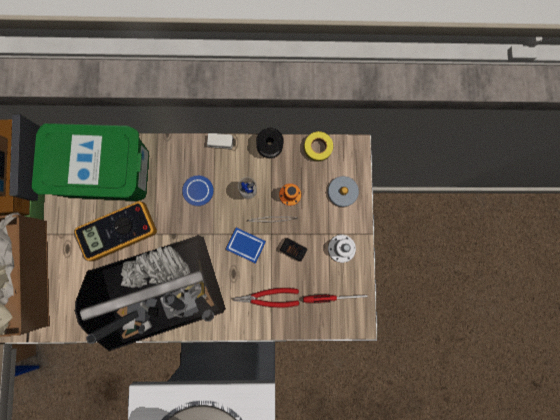

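View pics/scene0.png

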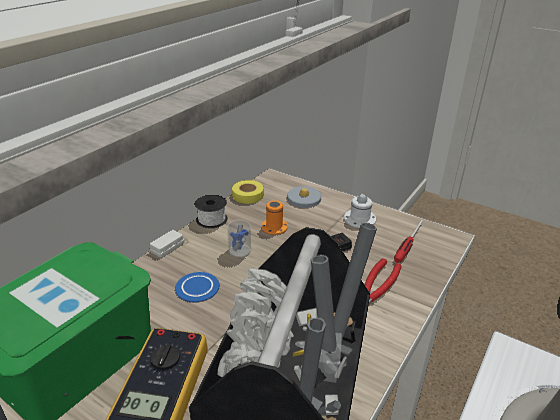

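Top view: hub (342,248), cap (290,194), jar (248,188), fixture (343,191), round pad (198,190), rectangle pad (245,246), controller (293,249). Green box and tool tray are on the left (+y), the tray with tall tubes, with a shelf at the far edge. I'll get coordinates from a zoomed crop.

```bash
cat > h.py <<'E'
from workcell import *
import cv2,numpy as np
def ray(f,u,v,z):
    T=np.array(f["world_to_cam"]);R=T[:3,:3];c=-R.T@T[:3,3]
    d=R.T@np.array([(u-f["cx"])/f["fx"],(v-f["cy"])/f["fy"],1]);return (c+d*(z-c[2])/d[2])
def blobs(f,lo,hi,box=(0,0,560,420),amin=20):
    hsv=cv2.cvtColor(f["color"],cv2.COLOR_RGB2HSV);m=cv2.inRange(hsv,lo,hi)
    k=np.zeros_like(m);k[box[1]:box[3],box[0]:box[2]]=1
    cs,_=cv2.findContours(m*k,cv2.RETR_EXTERNAL,cv2.CHAIN_APPROX_NONE)
    return sorted([c for c in cs if cv2.contourArea(c)>amin],key=cv2.contourArea,reverse=True)
def down(yaw): # tool pointing down, closing axis y at angle yaw from world y
    return np.array([0,np.cos(yaw/2+np.pi/2),np.sin(yaw/2+np.pi/2),0])
E
python3 - <<'E'
from h import *
f=grab_frame("top")
im=f["color"][120:275,170:375,::-1]
cv2.imwrite("pics/topc.png",cv2.resize(im,None,fx=3.8,fy=3.8,interpolation=cv2.INTER_CUBIC))
box=(170,120,375,275)
for n,lo,hi,z in [("blue",(100,120,60),(125,255,255),.003),("orange",(5,150,90),(18,255,255),.03),("dark",(0,0,0),(180,255,45),.018)]:
    for c in blobs(f,lo,hi,box):
        r=cv2.minAreaRect(c);print(n,np.round(r[0],1),np.round(r[1],1),round(r[2],1),ray(f,*r[0],z).round(3))
for n,u,v,z in [("hubtip",345,243,.056),("hubflange",342,249,.006),("spig",343.5,190,.022),("jar",248,188,.03),("tubeL",200,240,0),("shelf",200,133,0)]: print(n,ray(f,u,v,z).round(3))
E
```

```text
blue [245.2 244.9] [33.  23.7] 24.8 [ 0.455 -0.093  0.003]
blue [197.5 190. ] [28. 29.] 90.0 [0.581 0.018 0.003]
blue [246.3 186.8] [12.7  6.4] 45.0 [ 0.589 -0.094  0.003]
orange [289.5 194.5] [21. 21.] 90.0 [ 0.567 -0.193  0.03 ]
dark [269. 142.] [30. 26.] 90.0 [ 0.692 -0.147  0.018]
dark [292.9 249.4] [24.1 14.6] 29.7 [ 0.444 -0.2    0.018]
dark [203.7 258.2] [35.7  9.6] 72.9 [ 0.425 -0.001  0.018]
dark [179.7 247.9] [20.1 22.8] 12.8 [0.448 0.052 0.018]
hubtip [ 0.456 -0.31   0.056]
hubflange [ 0.445 -0.314  0.006]
spig [ 0.579 -0.317  0.022]
jar [ 0.581 -0.099  0.03 ]
tubeL [0.466 0.01  0.   ]
shelf [0.718 0.015 0.   ]
```

View pics/topc.png

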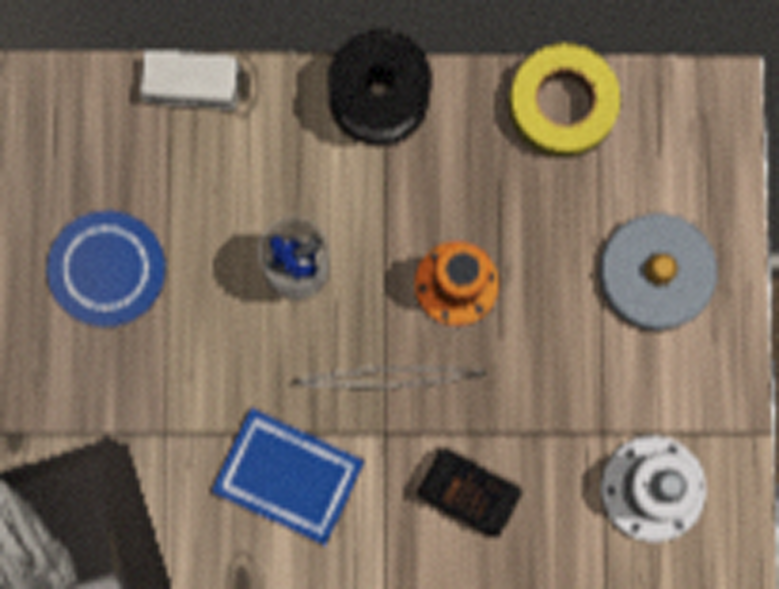

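Run:
```python
from h import *
F=grab_frame("top");S=grab_frame("scene")
def P(f): return np.array([[f["fx"],0,f["cx"]],[0,f["fy"],f["cy"]],[0,0,1]])@np.array(f["world_to_cam"])[:3]
for n,a,b in [("handle",(200,280),(315,238)),("tube",(208,316),(369,228)),("spool",(269,136),(211,202)),("boxcorner",(140,195),(148,285)),("shelf corner",(373,60),(408,12))]:
    X=cv2.triangulatePoints(P(F),P(S),np.float64(a),np.float64(b)).ravel();print(n,(X[:3]/X[3]).round(3))
for n,u,v,z in [("hubtip",345.9,247.7,.056),("hubflange",341.7,248.5,.006),("plate",343,191.1,.01),("spig",343.4,190.,.022),("capf",290.1,194.3,.005),("captop",291.6,190.3,.052),("jarmid",247.2,188,.03)]: print(n,ray(F,u,v,z).round(3))
p=current_ee_pos();q=current_tool_rot()
for z in(.45,.4,.36):
    for k in [(p[0],p[1]),(.45,.25),(.55,0),(.5,-.2),(.45,-.31)]:
        s=solve_ik([k[0],k[1],z],down(0));print(z,k,None if s is None else np.round(s,2))
```

```text
handle [ 0.384 -0.015  0.159]
tube [ 0.32  -0.036  0.188]
spool [ 0.693 -0.151  0.037]
boxcorner [0.559 0.125 0.09 ]
shelf corner [ 0.516 -0.316  0.436]
hubtip [ 0.446 -0.312  0.056]
hubflange [ 0.446 -0.313  0.006]
plate [ 0.578 -0.318  0.01 ]
spig [ 0.579 -0.317  0.022]
capf [ 0.571 -0.196  0.005]
captop [ 0.572 -0.196  0.052]
jarmid [ 0.581 -0.098  0.03 ]
0.45 (np.float64(0.19206836601653696), np.float64(0.4884046252627216)) [ 1.05  0.28  1.01 -0.    1.85 -0.52]
0.45 (0.45, 0.25) [ 0.36  0.26  1.04 -0.    1.84 -1.21]
0.45 (0.55, 0) [-0.14  0.34  0.93 -0.    1.87 -1.71]
0.45 (0.5, -0.2) [-0.52  0.31  0.97 -0.    1.86 -2.09]
0.45 (0.45, -0.31) [-0.74  0.33  0.94 -0.    1.87 -2.31]
0.4 (np.float64(0.19206836601653696), np.float64(0.4884046252627216)) [ 1.05  0.27  1.15 -0.    1.71 -0.52]
0.4 (0.45, 0.25) [ 0.36  0.25  1.18 -0.    1.71 -1.21]
0.4 (0.55, 0) [-0.14  0.33  1.08 -0.    1.73 -1.71]
0.4 (0.5, -0.2) [-0.52  0.3   1.12 -0.    1.72 -2.09]
0.4 (0.45, -0.31) [-0.74  0.32  1.09 -0.    1.73 -2.31]
0.36 (np.float64(0.19206836601653696), np.float64(0.4884046252627216)) [ 1.05  0.28  1.26 -0.    1.61 -0.52]
0.36 (0.45, 0.25) [ 0.36  0.26  1.28 -0.    1.6  -1.21]
0.36 (0.55, 0) [-0.14  0.33  1.18 -0.    1.63 -1.71]
0.36 (0.5, -0.2) [-0.52  0.3   1.22 -0.    1.62 -2.09]
0.36 (0.45, -0.31) [-0.74  0.32  1.19 -0.    1.63 -2.31]
```

Run:
```python
from h import *
F=grab_frame("top");S=grab_frame("scene")
def cd(f,u,v):
    a=ray(f,u,v,.2);T=np.array(f["world_to_cam"]);c=-T[:3,:3].T@T[:3,3];return c,a-c
def inter(p,q,s):
    c,a=cd(F,*p);_,b=cd(F,*q);n=np.cross(a,b);c2,d=cd(S,*s);return c2+d*(n@(c-c2)/(n@d))
g=cv2.cvtColor(F["color"],cv2.COLOR_RGB2GRAY)
print(g[40:140:3,200],g[40:140:3,330])
gs=cv2.cvtColor(S["color"],cv2.COLOR_RGB2GRAY);print(gs[50:200:4,150])
for s in[(100,178),(200,129),(300,80)]: print("lower",inter((100,104),(330,106),s).round(3))
for s in[(100,140),(200,97),(300,55)]: print("upper",inter((100,61),(330,58),s).round(3))
```

```text
[179 181 176 178 178 127 113  92 102  95  94 101 104 103 110 108 111 107
 121 115  40  31  44  54  55  55  56  55  55  57  56  98 128 130] [ 55 174 174 175 180 180  65 129 122 117 116 121 117 117 116 119 119 125
 125 125  68  41  33  57  58  56  57  50  53  53  56  59 139 177]
[142 130 129 126 122 118 118 118 115 125 193 198 116  93 150 155 153 153
 150  92  94  91  91  81  73 121 115 117 115 115 116 115 115 116 115 116
 116 116]
lower [0.713 0.061 0.18 ]
lower [ 0.715 -0.167  0.177]
lower [ 0.717 -0.524  0.172]
upper [ 0.798 -0.013  0.192]
upper [ 0.809 -0.277  0.185]
upper [ 0.83  -0.709  0.169]
```

Run:
```python
import cv2
a=cv2.imread("pics/top0.png")[20:140,150:400];b=cv2.imread("pics/scene0.png")[0:220,0:420]
b=cv2.resize(b,None,fx=1.7,fy=1.7)[:374];a=cv2.resize(a,None,fx=1.8,fy=1.8)
import numpy as np
c=np.zeros((374+216,714,3),np.uint8);c[:374]=b;c[374:,:450]=a
cv2.imwrite("pics/shelf.png",c)
```

```text
(no output)
```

View pics/shelf.png

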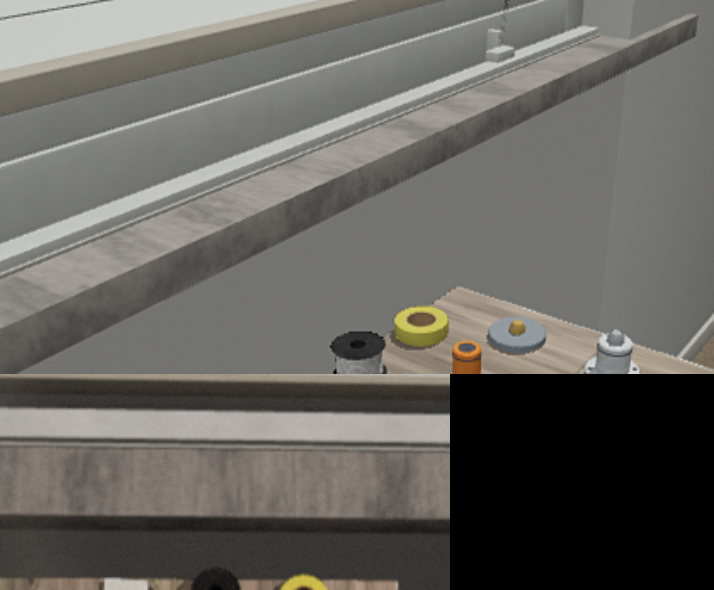

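The zoomed shelf picture shows a window sill with its front edge at x≈0.71 and z≈0.18, clear of the work at x≤0.58. Now raising the arm, swinging over the tray, and looking down above the hub.

Run:
```python
from h import *
p=current_ee_pos()
move_to([p[0],p[1],.40],current_tool_rot()); print(current_t())
move_to([.40,-.27,.36],down(0)); print(current_t(),current_joint_positions().round(2) if hasattr(current_joint_positions(),'round') else 0)
f=grab_frame("wrist");cv2.imwrite("pics/w1.png",f["color"][:,:,::-1])
print(f["fx"],np.round(f["world_to_cam"],3).tolist())
```

```text
1.075
3.85 [-0.75  0.19  1.37  0.    1.58 -2.32]
373.1814644049403 [[-0.001, 1.0, 0.001, 0.269], [0.958, 0.001, 0.286, -0.456], [0.286, 0.001, -0.958, 0.404], [0.0, 0.0, 0.0, 1.0]]
```

View pics/w1.png

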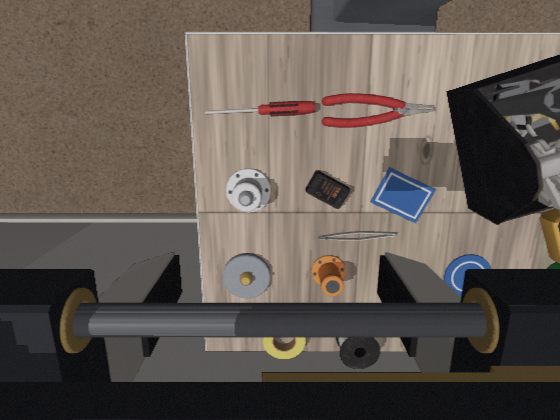

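The wrist view shows everything in one frame: hub (248,190), plate (247,276), cap (328,275), controller (328,189), rectangle (404,195). I'll measure it by blobs to check against the top view.

Run:
```python
from h import *
f=grab_frame("wrist");box=(200,140,436,300)
import math
for n,lo,hi,z,b in [("hubflange",(0,0,170),(180,40,255),.006,(215,160,285,220)),("plate",(95,15,60),(115,90,255),.01,(215,240,285,300)),("spig",(10,110,60),(28,255,255),.02,(230,260,265,292)),("bluepad",(100,120,60),(125,255,255),.003,(360,160,440,230)),("orange",(4,150,90),(18,255,255),.005,(300,240,360,300)),("ctrl",(0,0,0),(180,255,60),.018,(295,160,360,220))]:
    for c in blobs(f,lo,hi,b)[:2]:
        r=cv2.minAreaRect(c); bx=[ray(f,*q,z)[:2] for q in cv2.boxPoints(r)]
        e=[bx[1]-bx[0],bx[2]-bx[1]];L=max(e,key=np.linalg.norm)
        print(n,np.round(r[0],1),np.round(r[1],1),"pos",ray(f,*r[0],z).round(4),"len",[round(np.linalg.norm(k),3) for k in e],"long ang",round(math.degrees(math.atan2(L[1],L[0])),1))
print("hub tip",ray(f,246,199,.056).round(4), "cap top",ray(f,332,285,.052).round(4))
```

```text
hubflange [244.5 189.5] [43. 39.] pos [ 0.4424 -0.3169  0.006 ] len [np.float64(0.054), np.float64(0.062)] long ang -0.6
plate [246.5 275. ] [42. 45.] pos [ 0.5725 -0.3168  0.01  ] len [np.float64(0.066), np.float64(0.069)] long ang -0.4
spig [245.5 278. ] [12. 11.] pos [ 0.5724 -0.3175  0.02  ] len [np.float64(0.016), np.float64(0.019)] long ang -1.2
bluepad [402.6 195.3] [52.3 39.4] pos [ 0.4514 -0.0929  0.003 ] len [np.float64(0.055), np.float64(0.077)] long ang 64.3
orange [328. 275.] [40. 32.] pos [ 0.5749 -0.1943  0.005 ] len [np.float64(0.048), np.float64(0.067)] long ang 2.9
ctrl [327.5 189.3] [39.7 24.7] pos [ 0.4391 -0.2019  0.018 ] len [np.float64(0.034), np.float64(0.055)] long ang 61.2
hub tip [ 0.4431 -0.3106  0.056 ] cap top [ 0.5669 -0.195   0.052 ]
```

Run:
```python
from h import *
q=down(0)
move_to([.444,-.314,.14],q)
servo_line([.444,-.314,.012],rate=.12,force_limit=8)
gripper_close(25); print(current_t(),current_ee_pos(),current_width()*92,current_grasp_force())
servo_line([.444,-.314,.10],rate=.12); 
print("F",np.round(current_force(),2),np.round(current_torque(),3))
x,y=.5755,-.318
servo_line([x,y,.10],rate=.15)
f=grab_frame("wrist");cv2.imwrite("pics/w2.png",f["color"][:,:,::-1])
print(current_t())
```

```text
6.9417 [ 0.44394512 -0.31389087  0.01195138] 39.34457181099624 25.000150173164002
F [ 0.42 -0.2  -2.24] [-0.023 -0.017  0.043]
8.9
```

View pics/w2.png

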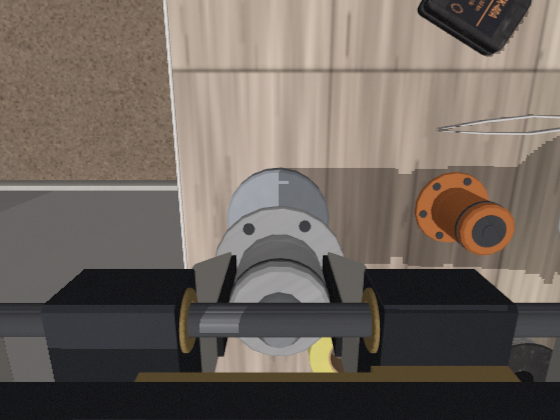

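The hub is held straight and its u (279) matches the plate's. Front edges: flange row 207, plate row 168; I'll compare x from these.

Run:
```python
from h import *
f=grab_frame("wrist")
print("plate",ray(f,279,168,.01)[:2]+[.036,0],"hub",ray(f,279.5,207,.094)[:2]+[.032,0],ray(f,279.5,207,.088)[:2]+[.032,0])
print("plate sides",ray(f,228.5,212,.01),ray(f,329,212,.01))
x,y=.5755,-.318
T=servo_line([x,y,.040],rate=.08,force_limit=10);print(T,current_ee_pos(),np.round(current_force(),1))
```

```text
plate [ 0.57557908 -0.31699681] hub [ 0.57471938 -0.31684992] [ 0.57642835 -0.31683663]
plate sides [ 0.57021241 -0.35189569  0.01      ] [ 0.57026038 -0.28245753  0.01      ]
False [ 0.57588335 -0.31827149  0.04048455] [ 0.2  0.3 -2.4]
```

Run:
```python
from h import *
x,y=.5755,-.318
T=servo_line([x,y,.0205],rate=.02,force_limit=12);print(T,current_ee_pos(),np.round(current_force(),1))
```

```text
True [ 0.5753033  -0.31787493  0.02196178] [-0.5  0.3  4.4]
```

Run:
```python
from h import *
q=down(0)
release(); servo_line([.5755,-.318,.15],rate=.2)
x,y=.571,-.195
move_to([x,y,.13],q)
servo_line([x,y,.012],rate=.12,force_limit=8)
gripper_close(20); print(current_t(),current_ee_pos(),current_width()*92,current_grasp_force())
servo_line([x,y,.14],rate=.15)
servo_line([.5755,-.318,.14],rate=.15)
f=grab_frame("wrist");cv2.imwrite("pics/w3.png",f["color"][:,:,::-1])
print(current_t(),current_ee_pos())
```

```text
15.15 [ 0.571038   -0.1950476   0.01199345] 31.825364289636944 19.999931655765977
17.1667 [ 0.57557895 -0.31700321  0.13996803]
```

View pics/w3.png

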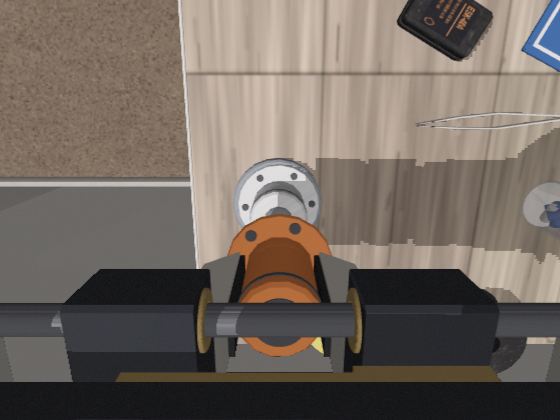

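Hub seated on the plate: flange u 235–321, front edge row 158. Cap in hand: flange u 228–332, front edge row 216. I'll compare x and lower it.

Run:
```python
from h import *
f=grab_frame("wrist")
h=ray(f,278,158,.015)[:2]+[.032,0];c=ray(f,280,216,.131)[:2]+[.026,0];print("hub",h,"cap",c)
x,y=.5755,-.318
print(servo_line([x,y,.082],rate=.08,force_limit=10),current_ee_pos())
T=servo_line([x,y,.0645],rate=.02,force_limit=12);print(T,current_ee_pos(),np.round(current_force(),1))
```

```text
hub [ 0.5710371  -0.31676708] cap [ 0.57483902 -0.31565317]
False [ 0.57584292 -0.31824827  0.08249749]
True [ 0.57532405 -0.31786448  0.06595325] [-1.1 -0.1  4.1]
```

Run:
```python
from h import *
release(); servo_line([.5755,-.318,.20],rate=.2)
for a in(np.pi/2,-np.pi/2):
    for p in([.50,-.06,.22],[.5785,-.098,.03],[.5785,.018,.03]):
        s=solve_ik(p,down(a)); print(a,None if s is None else np.round(s,2))
move_to([.47,-.05,.25],down(0))
f=grab_frame("wrist");cv2.imwrite("pics/w4.png",f["color"][:,:,::-1]);np.save("w4.npy",f,allow_pickle=True)
print(current_t(),current_ee_pos())
```

```text
1.5707963267948966 [-0.27  0.31  1.59 -0.    1.24  2.87]
1.5707963267948966 [-0.3   0.67  1.57 -0.    0.9   2.84]
1.5707963267948966 [-0.1   0.66  1.6  -0.    0.89  3.04]
-1.5707963267948966 [-0.27  0.31  1.59 -0.    1.24 -0.27]
-1.5707963267948966 [-0.3   0.67  1.57 -0.    0.9  -0.3 ]
-1.5707963267948966 [-0.1   0.66  1.6  -0.    0.89 -0.1 ]
21.95 [ 0.47063504 -0.05101069  0.24957096]
```

View pics/w4.png

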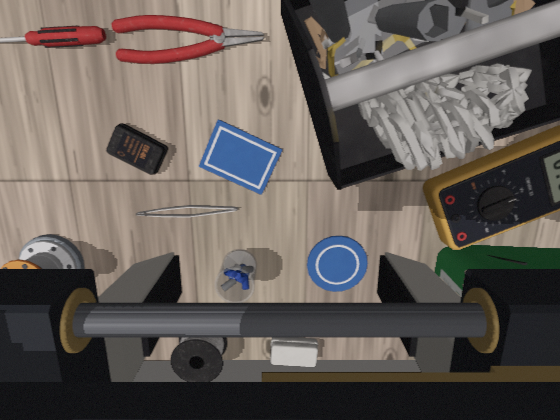

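Wrist view: jar (238,275), ring (338,264), rectangle (241,157), controller (137,148); tray's near rim runs from (342,188) to (290,30).

Run:
```python
from h import *
import math
f=np.load("w4.npy",allow_pickle=True).item()
for z in(.0,.028,.056): print("jar",ray(f,238.3,275,z).round(4))
print("jar base front",ray(f,238,250,0)[:2]+[.021,0])
for n,lo,hi,z,b in [("bluepad",(100,120,60),(125,255,255),.003,(190,110,295,200)),("round",(100,120,60),(125,255,255),.003,(300,230,375,295)),("ctrl",(0,0,0),(180,255,60),.018,(95,115,180,180))]:
    for c in blobs(f,lo,hi,b,200)[:2]:
        r=cv2.minAreaRect(c); bx=[ray(f,*q,z)[:2] for q in cv2.boxPoints(r)]
        e=[bx[1]-bx[0],bx[2]-bx[1]];L=max(e,key=np.linalg.norm)
        print(n,np.round(r[0],1),"pos",ray(f,*r[0],z).round(4),"len",[round(np.linalg.norm(k),3) for k in e],"ang",round(math.degrees(math.atan2(L[1],L[0])),1))
F=grab_frame("top")
def P(f): return np.array([[f["fx"],0,f["cx"]],[0,f["fy"],f["cy"]],[0,0,1]])@np.array(f["world_to_cam"])[:3]
g=F["color"]; print(g[225:250:2,205].tolist()[:13:2], [int(k.sum()) for k in g[255,205:235]])
X=cv2.triangulatePoints(P(F),P(f),np.float64([212,237.]),np.float64([342,188.])).ravel();print("tray corner",(X[:3]/X[3]).round(3))
print("tray far rim top",[ray(f,290,30,z).round(3) for z in (.04,.07)])
```

```text
jar [ 0.5931 -0.0987  0.    ]
jar [ 0.5792 -0.0954  0.028 ]
jar [ 0.5654 -0.092   0.056 ]
jar base front [ 0.5818018  -0.09807342]
bluepad [239.2 156.8] pos [ 0.451  -0.0929  0.003 ] len [np.float64(0.055), np.float64(0.074)] ang 65.1
round [336.5 263. ] pos [0.5761 0.0178 0.003 ] len [np.float64(0.068), np.float64(0.069)] ang 3.8
ctrl [136.4 148.2] pos [ 0.4398 -0.1975  0.018 ] len [np.float64(0.035), np.float64(0.056)] ang 62.6
[[76, 73, 68], [91, 86, 78], [101, 96, 89], [105, 99, 93], [103, 100, 90], [97, 89, 86], [86, 82, 74]] [215, 222, 215, 234, 223, 221, 242, 239, 236, 245, 245, 250, 243, 222, 228, 233, 158, 93, 89, 77, 80, 76, 117, 332, 423, 413, 374, 380, 375, 377]
tray corner [ 0.461 -0.018  0.128]
tray far rim top [array([ 0.332, -0.04 ,  0.04 ]), array([ 0.337, -0.041,  0.07 ])]
```

Run:
```python
from h import *
q=down(-np.pi/2)
x,y=.5785,-.097
move_to([x,y,.15],q)
servo_line([x,y,.022],rate=.12,force_limit=8)
gripper_close(15); print(current_t(),current_ee_pos(),current_width()*92,current_grasp_force())
servo_line([x,y,.12],rate=.15)
servo_line([.5785,.018,.12],rate=.15)
T=servo_line([.5785,.018,.030],rate=.12,force_limit=8)
T=servo_line([.5785,.018,.022],rate=.02,force_limit=5);print(T,current_ee_pos(),np.round(current_force(),1))
release(); servo_line([.5785,.018,.22],rate=.2)
f=grab_frame("top");cv2.imwrite("pics/t2.png",cv2.resize(f["color"][150:290,170:375,::-1],None,fx=3.8,fy=3.8,interpolation=cv2.INTER_CUBIC))
move_to([.45,-.21,.20],down(np.radians(-28)))
f=grab_frame("top");cv2.imwrite("pics/t2.png",cv2.resize(f["color"][150:290,170:375,::-1],None,fx=3.8,fy=3.8,interpolation=cv2.INTER_CUBIC))
print(current_t(),np.round(current_joint_positions(),2))
R=cv2.Rodrigues(np.zeros(3))
from scipy.spatial.transform import Rotation as Ro
# controller grasp: long axis angle a; closing axis perpendicular; tilt t about closing axis so the body leans to -long dir (-y)
def tq(a,t,flip):
    l=np.array([np.cos(a),np.sin(a),0]);
    if l[1]>0:l=-l
    zt=-np.array([0,0,1])*np.cos(t)-l*np.sin(t)   # body (=-zt) leans along l (towards -y)
    yt=np.cross([0,0,1],l)*flip; xt=np.cross(yt,zt)
    w=Ro.from_matrix(np.c_[xt,yt,zt]).as_quat(); return w[[3,0,1,2]]
for fl in(1,-1):
    for p in([.441,-.20,.01],[.452,-.093,.013],[.441,-.20,.12],[.452,-.093,.12]):
        s=solve_ik(p,tq(np.radians(62),.45,fl));print(fl,p,None if s is None else np.round(s,2))
```

```text
25.4333 [ 0.5785512  -0.09702966  0.02199934] 41.35414098158867 15.000017464917619
True [0.57950236 0.01793332 0.0245807 ] [1.5 0.2 2.4]
31.9917 [-0.59  0.31  1.64  0.    1.18 -1.67]
1 [0.441, -0.2, 0.01] [-0.86  0.64  1.87  0.55  0.89 -0.78]
1 [0.452, -0.093, 0.013] [-0.68  0.58  2.01  0.67  0.76 -0.73]
1 [0.441, -0.2, 0.12] [-0.86  0.45  1.79  0.47  1.12 -0.63]
1 [0.452, -0.093, 0.12] [-0.68  0.37  1.93  0.53  1.   -0.52]
-1 [0.441, -0.2, 0.01] [-0.86  0.64  1.87  0.55  0.89  2.36]
-1 [0.452, -0.093, 0.013] [-0.68  0.58  2.01  0.67  0.76  2.41]
-1 [0.441, -0.2, 0.12] [-0.86  0.45  1.79  0.47  1.12  2.51]
-1 [0.452, -0.093, 0.12] [-0.68  0.37  1.93  0.53  1.    2.62]
```

View pics/t2.png

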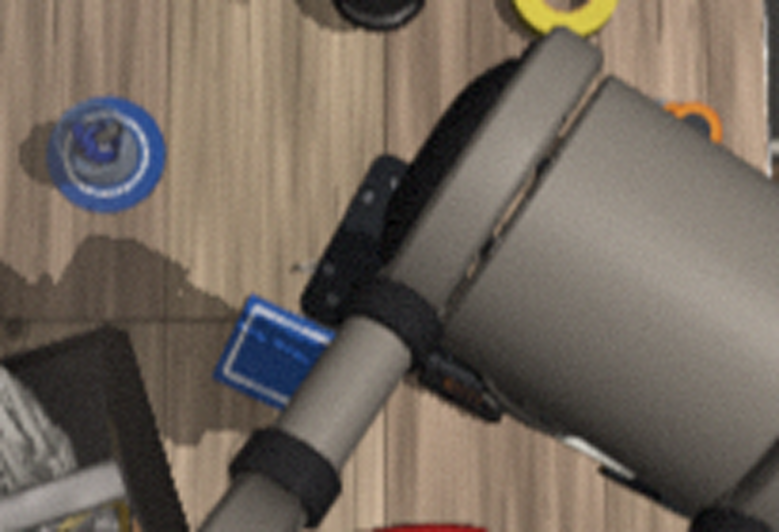

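Jar sits inside the ring (crop 105,152). Next the controller, gripped across its width with the tool tilted away from the tray.

```bash
cat >> h.py <<'E'
from scipy.spatial.transform import Rotation as Ro
def tq(a,t):
    l=-np.array([np.cos(a),np.sin(a),0])
    zt=np.array([0,0,-np.cos(t)])-l*np.sin(t)
    yt=np.cross([0,0,1],l); xt=np.cross(yt,zt)
    return Ro.from_matrix(np.c_[xt,yt,zt]).as_quat()[[3,0,1,2]],l,zt
E
python3 - <<'E'
from h import *
t=.55
q,l,zt=tq(np.radians(61.5),t)
g=np.array([.4415,-.1995,.010])+.010*l
move_to(g-zt*.12,q)
print("stop",servo_line(g,rate=.1,force_limit=6),current_ee_pos())
gripper_close(30); print(current_t(),current_width()*92,current_grasp_force())
servo_line(g+[0,0,.09],rate=.12)
q2,l2,zt2=tq(np.radians(65),t)
p=np.array([.453,-.093,.0135])+.010*l2
servo_line(p-zt2*.10,rate=.12,attitude=q2)
print(current_t(),current_width()*92,current_ee_pos())
f=grab_frame("wrist");cv2.imwrite("pics/w5.png",f["color"][:,:,::-1])
f=grab_frame("scene");cv2.imwrite("pics/s5.png",f["color"][:,:,::-1])
E
```

```text
stop False [ 0.43688893 -0.20876098  0.01037493]
35.1167 34.736400936027955 29.961571097373962
36.6667 34.63355065749514 [ 0.42700958 -0.14985138  0.09875007]
```

View pics/w5.png

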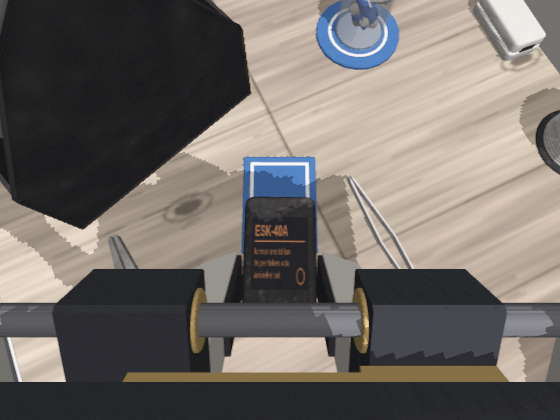

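View pics/s5.png

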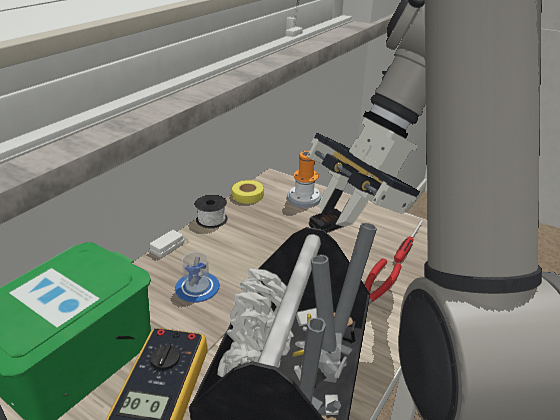

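The wrist view shows the controller (280,250) parallel to the rectangle (280,160) and the tray wall at left; the scene view shows the cap and hub stacked and the jar in the ring. Checking the tray clearance at the final pose.

Run:
```python
from h import *
f=grab_frame("wrist")
q2,l2,zt2=tq(np.radians(65),.55)
p=np.array([.453,-.093,.0135])+.010*l2
R=Ro.from_quat(np.r_[q2[1:],q2[0]]).as_matrix()
for n,u,v,z in [("baseA",85,228,0),("baseB",250,92,0),("A",85,228,.05),("B",250,92,.05),("rimA",8,140,.12),("rimB",205,5,.12)]:
    X=ray(f,u,v,z);print(n,X.round(3),"in final tool frame",(R.T@(X-p)).round(3))
for X in([.461,-.018,.128],[.384,-.015,.159],[.40,-.034,.12],[.37,-.04,.12],[.32,-.036,.188]): print(X,(R.T@(np.array(X)-p)).round(3))
```

```text
baseA [ 0.313 -0.049  0.   ] in final tool frame [-0.015 -0.146  0.007]
baseB [0.471 0.004 0.   ] in final tool frame [ 0.083 -0.025  0.067]
A [ 0.332 -0.07   0.05 ] in final tool frame [ 0.002 -0.119 -0.042]
B [ 0.462 -0.027  0.05 ] in final tool frame [ 0.082 -0.02   0.007]
rimA [ 0.34  -0.046  0.12 ] in final tool frame [ 0.06  -0.122 -0.088]
rimB [ 0.448 -0.016  0.12 ] in final tool frame [ 0.122 -0.038 -0.05 ]
[0.461, -0.018, 0.128] [ 0.129 -0.024 -0.055]
[0.384, -0.015, 0.159] [ 0.12  -0.095 -0.097]
[0.4, -0.034, 0.12] [ 0.091 -0.073 -0.069]
[0.37, -0.04, 0.12] [ 0.075 -0.098 -0.079]
[0.32, -0.036, 0.188] [ 0.096 -0.145 -0.146]
```

Run:
```python
from h import *
q2,l2,zt2=tq(np.radians(65),.55)
p=np.array([.453,-.093,.0135])+.010*l2
print(servo_line(p-zt2*.012,rate=.08,force_limit=8),current_ee_pos(),p)
print(servo_line(p-[0,0,.001],rate=.02,force_limit=5),current_ee_pos(),np.round(current_force(),1))
release(); servo_line(p-zt2*.15,rate=.15)
move_to([.40,-.30,.36],down(0))
f=grab_frame("wrist");cv2.imwrite("pics/w6.png",f["color"][:,:,::-1])
f=grab_frame("top");cv2.imwrite("pics/t6.png",cv2.resize(f["color"][150:290,170:375,::-1],None,fx=3.8,fy=3.8,interpolation=cv2.INTER_CUBIC))
print(current_t())
```

```text
False [ 0.44631982 -0.10811621  0.02401806] [ 0.44877382 -0.10206308  0.0135    ]
True [ 0.44849033 -0.10217844  0.01296666] [-1.3 -1.8  4.9]
42.4
```

View pics/w6.png

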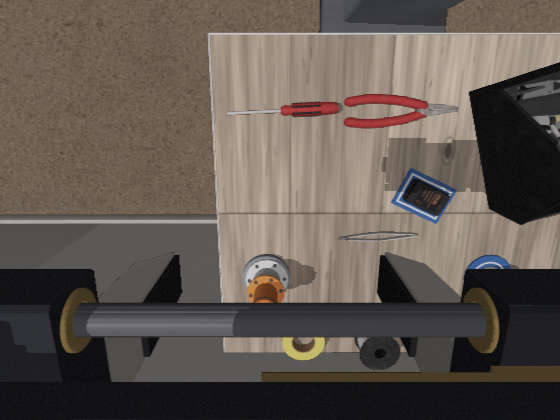

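View pics/t6.png

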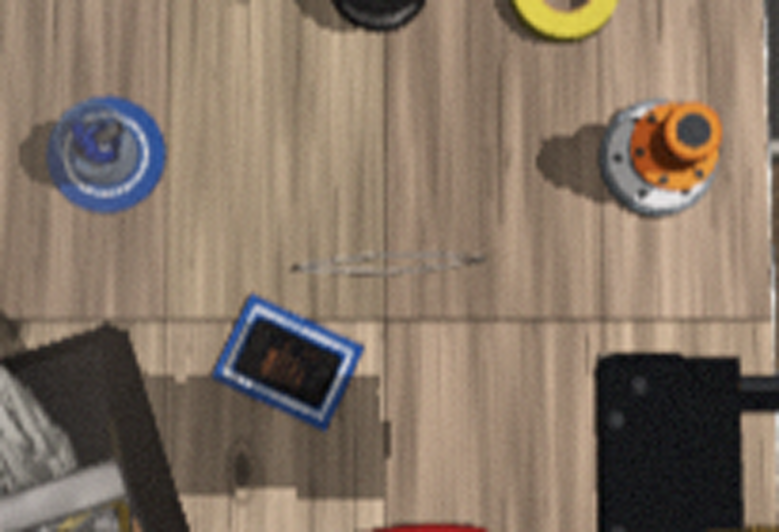

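All four parts are in place: the controller is inside the rectangle and parallel to it (crop 288,362), the jar is in the ring (105,152), and the cap and hub are stacked at the fixture (690,130).

```bash
python3 -c "
from workcell import *
pause(0.5);print(finish_job())"
```

```text
the job is handed in; nothing more can be done
None
```

The job is handed in at about 43 s of the 106 s allowed: the hub and cap stopped at their seated heights, the last pictures show the jar in the ring and the controller lined up inside the rectangle, and everything is released; the hand-in returned no verdict.

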